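# Start the sanding corner in order

### The job

Start up the sanding corner in the right order: switch on the mains by pressing down the raised half of the rocker, then push the dust extractor's square key fully home, then push the sander's flat round key fully home. Do not press either key before the switch that comes ahead of it is done, and do not press the mushroom stop plunger. Everything loose on the bench stays where it is; nothing is picked up.

Things in the scene. Friction and masses are not known exactly. Their poses are not given: they have to be found in the camera images.
- power_box: Mains switch box: light grey plastic, screwed to the bench, 100 x 74 mm, 50 mm high, with one black rocker in its top, at any yaw. Origin at the centre of its underside, z up, x along its long side, the way the rocker tips. A stubby round black cable gland (24 mm across, 16 mm long) sticks out of its +x end, below the half of the rocker that starts raised. At the end of travel the pressed end of the rocker is still 6 mm clear of the box top.
- rocker (a joint): Tilt of the mains rocker, a flat black slab 60 x 36 mm, 12 mm thick, pivoted across its middle on an axis 58 mm above the bench (along the box's y). Off is about -0.24 rad: the half on the box's +x side stands raised. On is +0.26 rad, that half pressed down to the stop. About 3 N at the press point moves it; no spring: it stays where it is left.
- rocker_raised_half (a point): Point to press on the mains rocker: on its top face, in the middle of the half that is raised at the start, 20 mm from the pivot axis; about 69 mm above the bench at the start, 59 mm when on. Moves with the rocker.
- extractor_box: Light grey plastic switch box screwed to the bench, 50 mm high, 76 x 76 mm; origin at the centre of its underside, z up. The dust extractor's box: the one with a square black key in the middle of its top.
- square_key (a joint): How far the extractor's square key is pushed in, m: 0 fully out, 0.008 fully home. The key is 36 x 36 mm. It sticks up 16 mm out of the box when out and slides straight down 8 mm to its stop against about 3 N of friction; it has no spring and stays where it is pushed.
- square_key_top (a point): Centre of the flat top of the square key, 66 mm above the bench when out, 58 mm when home. Moves with the key.
- sander_box: Light grey plastic switch box screwed to the bench, 50 mm high, 76 x 76 mm; origin at the centre of its underside, z up. The sander's box: the one with a flat-topped round black key in the middle of its top.
- round_key (a joint): How far the sander's round key is pushed in, m: 0 fully out, 0.008 fully home. The key is 36 mm across. It sticks up 16 mm out of the box when out and slides straight down 8 mm to its stop against about 3 N of friction; it has no spring and stays where it is pushed.
- round_key_top (a point): Centre of the flat top of the round key, 66 mm above the bench when out, 58 mm when home. Moves with the key.
- stop_box: Light grey plastic switch box screwed to the bench, 50 mm high, 76 x 76 mm; origin at the centre of its underside, z up. The stop box: the one with the wide domed black mushroom plunger, which is to be left alone.
- stop_plunger (a joint): How far the mushroom stop plunger is pressed, m: 0 at rest, 0.006 fully down; sprung, it comes back. The head is 60 mm across and domed, its top 84 mm above the bench.
- small_lobed_box: Loose pale wooden box with a lobed, cloud-like outline, about 130 x 80 mm, 55 mm high; origin at its underside.
- large_lobed_box: Loose pale wooden box with a lobed outline, about 180 x 115 mm, 85 mm high; origin at its underside.
- glue_bottle: Loose white glue bottle, 56 mm across, 150 mm high; origin at its underside's centre, z up.
- wax_tin: Loose plain metal tin, 68 mm across, 50 mm high; origin at its underside's centre.
- sanding_block: Loose cork sanding block, 107 x 62 mm, 30 mm high; origin at its underside's centre.
- pencil: Loose flat carpenter's pencil, about 160 mm long, 8 mm thick, lying at the left; origin at its underside.
- try_square: Loose try square, wooden stock 110 mm and steel blade 130 mm, 18 mm high, lying flat at the back; origin at its underside.

How it is judged:
On the way, in this order (a step that is already met when the one before it is completed fails the run):
1. the mains rocker is on (raised half pressed down) (value of joint rocker above 0.18 rad), for 0.1 s.
2. the extractor's square key is pushed home (value of joint square_key above 0.0062 m), for 0.1 s.
3. the sander's round key is pushed home (value of joint round_key above 0.0062 m), for 0.1 s.
At the end, for the whole second after the job is handed in: The rocker stays on (joint above 0.18 of 0.26 rad), both keys stay in (more than 6.2 of 8 mm), the stop plunger is up (less than 2 mm down), and every loose thing is at rest within 20 mm of where it began, the glue bottle upright (value of joint rocker above 0.18 rad and value of joint each of square_key, round_key above 0.0062 m and value of joint stop_plunger below 0.002 m and distance of each of small_lobed_box, large_lobed_box, glue_bottle, wax_tin, sanding_block, pencil, try_square from where it was at the start of the episode below 0.02 m and angle between glue_bottle's own z axis and vertical below 0.2 rad and linear speed of each of small_lobed_box, large_lobed_box, glue_bottle, wax_tin, sanding_block, pencil, try_square below 0.02 m/s); the robot touches nothing.
It fails at once if the square key is pushed in (over 3 mm) while the mains rocker is off (value of joint square_key above 0.003 m and value of joint rocker below 0.08 rad).
It fails at once if the round key is pushed in (over 3 mm) before the square key is home (value of joint round_key above 0.003 m and value of joint square_key below 0.0055 m).
It fails at once if the mushroom stop plunger is pressed (over 3 mm) (value of joint stop_plunger above 0.003 m).
It fails at once if a loose thing is lifted, carried or shoved more than 30 mm, or the glue bottle tipped (distance of any of small_lobed_box, large_lobed_box, glue_bottle, wax_tin, sanding_block, pencil, try_square from where it was at the start of the episode above 0.03 m or angle between glue_bottle's own z axis and vertical above 0.5 rad).
It also fails if it takes over 45 s, if anything falls off the work surface, if the arm or the gripper's body presses on something with over 40 N, if the wrist force passes 120 N, or if a joint passes its speed limit or range.

### The arm

A 7-joint arm with a two-finger parallel gripper is mounted at the origin on the work surface. World frame = base frame: x ahead of the robot, y to its left, z up, the work surface at z = 0. Lengths are in m, angles in rad, forces in N, time in s.
With the tool pointing down it reaches from about 0.425 to 0.825 m from the base axis. Payload 3.6 kg.
Tool frame: the origin (TCP) lies at the very end of the fingers, on their centre line; the grasp point (between the pads) lies 19 mm behind it; z points along the fingers, y is the direction in which the jaws open and shut (so a half turn about z gives the same grasp; the last joint's range is limited). The gripper opens to 93 mm and grips with 3 to 60 N. Pads are 15 mm wide; open, the fingers measure 128 mm over their backs; the gripper's body (75 mm by 188 mm) begins 65 mm behind the grasp point.
Start: joints at [-1.167, 0.615, -0.013, 1.423, 0.008, 1.103, -0.04], TCP at [0.271, 0.591, 0.219] pointing down, gripper open.
Joint ranges: [-3.12, 3.12], [-0.3, 2.06], [-1.34, 1.32], [0.26, 2.42], [-1.36, 4.5], [0.01, 1.98], [-2.84, 2.84]. Speed limits (rad/s): [2.79, 2.79, 3.14, 3.14, 3.14, 3.14, 3.14].

### API

Orientations are given as a rotation vector (axis times angle).
In Python, from cell import bot gives the robot as it stands.
- The arm moves only by the tool apply_moves, never from a script. Its argument "targets" is a list of rows, each a list of 3 entries, a list of its own where there are three numbers: the shift along the tool's x, y, z in cm, then the turn about the tool's z in degrees, then the finger opening in cm, from 0 to 9.3. A call has 1 to 20 rows; each row is the pose to reach, as a shift and turn from the pose commanded when the call began, along the tool's axes at that moment; what a row does not reach only later rows make up. A row lasts 1/10 s, in which the tool goes at most 50 mm and 8.59 degrees, less where a joint would pass 70% of its speed; a pose out of reach is approached as far as the arm can. A call with a gripper value outside its range is refused whole. The fingers move at their own pace and stop on an object; "force" is the grip in N (left out, the last holds). Time passes only in rows, so rows that repeat a pose let the fingers close. It gives the time, the measured TCP pose, the force and the opening at its end, in the units of the state.
- bot.read_state(): the state, without advancing time (a new reading comes with each control period).
- bot.get_image(name): name is "scene" or "top" or "wrist"; returns a dict with "image" (384x512x3 uint8, blue, green, red), "depth" (384x512 float32, m along the optical axis (not along the pixel's ray), 0 where there is no reading), "intrinsics" (3x3 intrinsics, pixels), "rvec" (rotation vector, rad) and "tvec" (3), from world to camera coordinates, as OpenCV has them. Camera axes: x right, y down, z forward; pixel columns grow to the right and rows downward; lengths in m; the calibration is good to about 2 mm. A picture is of the moment at which its call begins.
- bot.sign_off(): hands the job in, once; it reports no verdict.
The state is a dict: "time_s": time; "qpos": joint angles; "qd": joint speeds; "joint_torque": joint torques, N m; "ee_pos": TCP position; "orientation": TCP orientation; "wrist_force": force on the tool from outside, world axes, zero at the start; "ft_torque": the same for the moment, N m; "opening": finger opening in m.
Only numpy, scipy, OpenCV 4.12 (cv2) and the standard library are available. Lean on these libraries where they do the work, as an engineer would, in place of code of your own. Each camera call takes 0.05 s, during which the arm holds its last target.

## Working session

There is one attempt and no reset: what is moved stays moved. The work goes in short steps, Python scripts to look and compute and a tool call to move; the robot and the scene stay as the last step left them, time stands still between calls to the robot, and variables do not carry over. Pictures are saved under pics/ and viewed, and the job is handed in when it is done.

Besides the shell and the picture viewer there is one more tool, called after "Call:" in YAML: its name, and indented under it one key for each argument. apply_moves: Moves the arm, as the interface text tells. Its arguments: {"type":"object","properties":{"targets":{"type":"array","items":{"type":"array"}},"force":{"type":"number"}},"required":["targets"]}

```bash
mkdir -p pics; ls
python3 - <<'E'
from cell import bot
import cv2,numpy as np
s=bot.read_state(); print(s)
for n in ("top","scene"):
    d=bot.get_image(n); cv2.imwrite(f"pics/{n}0.png",d["image"]); np.savez(f"{n}0.npz",**d)
    R=cv2.Rodrigues(np.array(d["rvec"]))[0]; print(n,d["intrinsics"],-R.T@np.array(d["tvec"]))
E
```

```text
pics
{'time_s': 0.0, 'qpos': array([-1.1674716 ,  0.61592622, -0.0126425 ,  1.42488754,  0.00810424,
        1.10336668, -0.04039134]), 'qd': array([ 8.93131735e-04,  6.47613487e-04, -5.29023240e-04,  2.60872337e-03,
        2.93949291e-05, -1.55856879e-03,  9.88397628e-04]), 'joint_torque': array([ 4.47760681e-05, -4.58926892e+01,  2.09126892e-01, -1.65746301e+01,
       -6.10478385e-02,  2.06710305e-02,  2.48695897e-04]), 'ee_pos': array([0.27051638, 0.59017435, 0.2174803 ]), 'orientation': array([-0.66972   , -3.06884589,  0.00390201]), 'wrist_force': array([ 0.25733076, -0.49538873,  0.87435248]), 'ft_torque': array([ 0.01855053, -0.05126687, -0.02814356]), 'opening': 0.09324415088606443}
top [[467.82323447   0.         248.82766613]
 [  0.         467.82323447 189.93611409]
 [  0.           0.           1.        ]] [0.51358872 0.03875845 1.31505524]
scene [[454.22121196   0.         253.69877458]
 [  0.         454.22121196 182.78860854]
 [  0.           0.           1.        ]] [1.31146335 0.27994424 0.92572465]
```

View pics/top0.png

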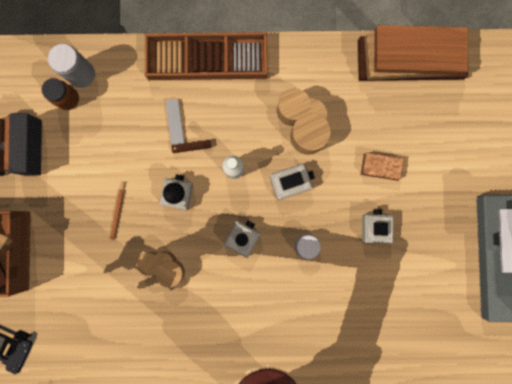

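View pics/scene0.png

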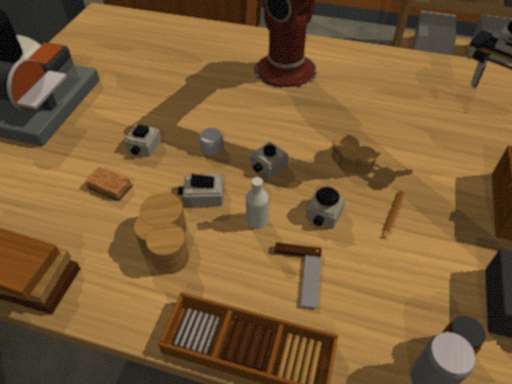

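The top view shows the power box near px (292,180) with its gland to the right (311,175). The extractor with the square key is at (381,229), the sander with the round key at (242,238) and the mushroom stop at (175,191). Next I'll measure the key positions.

```bash
cat > h.py <<'E'
import numpy as np,cv2
def ray(d,u,v,z):
    K=d["intrinsics"];R=cv2.Rodrigues(np.array(d["rvec"]))[0];c=-R.T@np.array(d["tvec"]).ravel()
    r=R.T@np.linalg.inv(K)@np.array([u,v,1.]);return c+r*(z-c[2])/r[2]
def dep(d,u,v):
    K=d["intrinsics"];R=cv2.Rodrigues(np.array(d["rvec"]))[0]
    z=d["depth"][int(v),int(u)];return R.T@(np.linalg.inv(K)@np.array([u,v,1.])*z-np.array(d["tvec"]).ravel())
E
python3 - <<'E'
from h import *
for n,thr in(("top",45),("scene",45)):
    d=dict(np.load(n+"0.npz")); im=d["image"]
    m=(im.max(2)<thr).astype(np.uint8)
    k,l,st,ce=cv2.connectedComponentsWithStats(m)
    for i in range(1,k):
        if st[i,4]>12:
            cs=cv2.findContours((l==i).astype(np.uint8),0,2)[0][0]
            print(n,ce[i].round(1),st[i],cv2.minAreaRect(cs)[1:],ray(d,*ce[i],.064).round(4),dep(d,*ce[i]).round(3))
d=dict(np.load("top0.npz"));im=d["image"]
t=cv2.resize(im[140:270,150:410],None,fx=3,fy=3,interpolation=cv2.INTER_CUBIC);cv2.imwrite("pics/topz.png",t)
d=dict(np.load("scene0.npz"));im=d["image"]
t=cv2.resize(im[110:240,110:370],None,fx=3,fy=3,interpolation=cv2.INTER_CUBIC);cv2.imwrite("pics/scz.png",t)
E
```

```text
top [62.5 93. ] [56 83 10 18 44] ((6.489992141723633, 18.027753829956055), 19.440032958984375) [0.8577 0.5489 0.064 ] [0.848 0.534 0.1  ]
top [ 33.  145.6] [ 21 115  20  60 812] ((17.904451370239258, 58.892616271972656), 5.906141757965088) [0.7144 0.6267 0.064 ] [0.716 0.632 0.052]
top [  1.2 153.3] [  0 151   3   6  13] ((5.0, 2.0), 90.0) [0.6944 0.7125 0.064 ] [0.696 0.72  0.05 ]
top [  1.5 172.4] [  0 170   4   5  17] ((3.0, 4.0), 0.0) [0.6427 0.7104 0.064 ] [0.647 0.734 0.02 ]
top [310.7 174.7] [308 171   6   8  32] ((6.957010269165039, 4.110960960388184), 71.56504821777344) [ 0.6276 -0.1214  0.064 ] [ 0.63  -0.125  0.037]
top [291.7 180.5] [281 173  22  16 217] ((10.75174331665039, 19.922346115112305), 71.56504821777344) [ 0.6124 -0.0702  0.064 ] [ 0.612 -0.07   0.068]
top [179.6 177.4] [176 176   8   4  27] ((3.0, 7.0), 90.0) [0.6238 0.2305 0.064 ] [0.626 0.234 0.039]
top [173.6 192.7] [164 183  20  20 312] ((19.0, 19.0), 90.0) [0.5831 0.2466 0.064 ] [0.582 0.243 0.086]
top [377.5 211.6] [374 210   8   4  30] ((3.0, 7.0), 90.0) [ 0.5268 -0.2977  0.064 ] [ 0.527 -0.305  0.035]
t
[... 4993 characters left out ...]
3.723697662353516), 86.633544921875) [0.7526 0.6297 0.064 ] [0.748 0.632 0.057]
scene [ 24.4 302.9] [  0 295  51  18 248] ((52.711181640625, 6.139405250549316), 15.255120277404785) [ 1.0311 -0.3011  0.064 ] [ 1.018 -0.328  0.025]
scene [451.2 327.5] [449 324   5   8  27] ((7.0, 4.0), 90.0) [0.8413 0.5405 0.064 ] [1.311 0.28  0.926]
scene [  1.6 371.6] [  0 353   6  31  99] ((5.0, 30.0), 0.0) [ 1.1626 -0.2586  0.064 ] [ 1.022 -0.766 -0.748]
scene [263.1 362.7] [261 355   5  15  23] ((1.5811388492584229, 14.546477317810059), 18.434947967529297) [1.0109 0.2035 0.064 ] [0.996 0.2   0.021]
scene [149.  375.4] [116 361  82  23 797] ((22.0, 81.0), 90.0) [1.092  0.0078 0.064 ] [ 0.884 -0.25  -0.751]
```

View pics/topz.png

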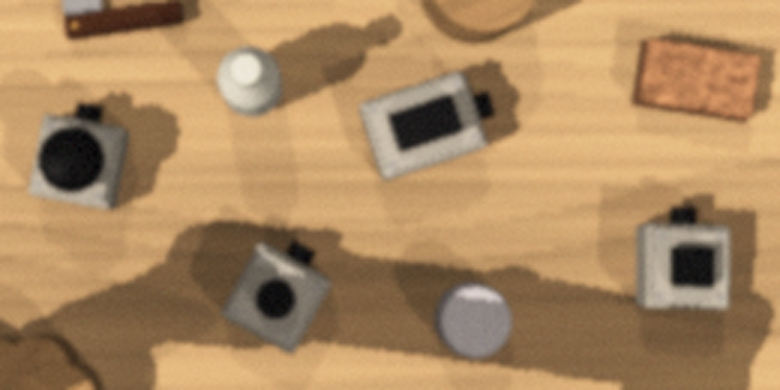

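View pics/scz.png

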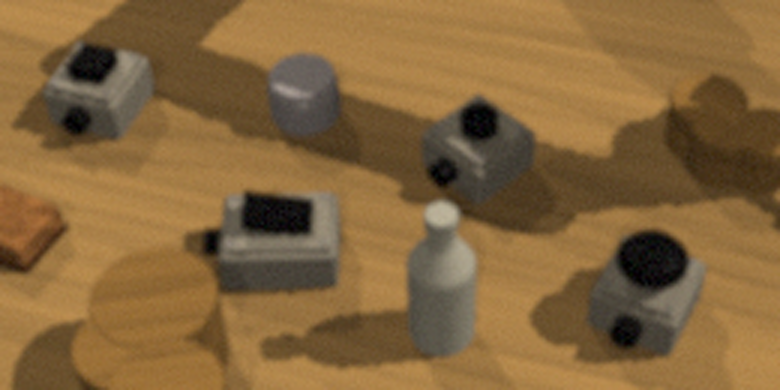

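Both views agree within about 4 mm, and heights and sizes check out. The gland direction puts the box yaw at about -73°, so the press point is near (0.620, -0.089). Next I'll compute the moves.

```bash
cat >> h.py <<'E'
from scipy.spatial.transform import Rotation as Ro
def go(s,p,ydir=None):
    R=Ro.from_rotvec(s["orientation"]).as_matrix()
    sh=R.T@(np.array(p)-s["ee_pos"])*100
    t=None
    if ydir is not None:
        y=R.T@np.array([np.cos(np.radians(ydir)),np.sin(np.radians(ydir)),0]); t=np.degrees(np.arctan2(-y[0],y[1])); t=(t+90)%180-90
    print("shift cm",sh.round(2),"turn",t)
E
python3 - <<'E'
from h import *
from cell import bot
d=dict(np.load("top0.npz"))
g=dep(d,310.7,174.7); c=ray(d,291.7,180.5,.064); v=g-c; print(v, np.degrees(np.arctan2(v[1],v[0])),np.hypot(*v[:2]))
m=(d["image"].max(2)<45).astype(np.uint8)
ys,xs=np.where(m[170:192,278:305]); P=np.array([ray(d,x+278,y+170,.064)[:2] for x,y in zip(xs,ys)])
w,V=np.linalg.eigh(np.cov(P.T)); print("axis",V[:,1],np.degrees(np.arctan2(V[1,1],V[0,1])),P.mean(0),np.sqrt(12*w))
print("bottle",dep(d,232,162))
go(bot.read_state(),[.62,-.089,.2],17)
E
```

```text
[ 0.01751463 -0.05463214 -0.02697574] -72.22456569087468 0.05737101161626833
axis [-0.32741893  0.94487927] 109.11219000322455 [ 0.61244247 -0.07017066] [0.02883903 0.05447732]
bottle [0.653552   0.08591838 0.15095937]
shift cm [-60.07 -47.19   1.87] turn 48.38066304527945
```

Call:
apply_moves:
  targets:
    - [[-60.0,-47.2,1.9],48,0]
    - [[-60.0,-47.2,1.9],48,0]
    - [[-60.0,-47.2,1.9],48,0]
    - [[-60.0,-47.2,1.9],48,0]
    - [[-60.0,-47.2,1.9],48,0]
    - [[-60.0,-47.2,1.9],48,0]
    - [[-60.0,-47.2,1.9],48,0]
    - [[-60.0,-47.2,1.9],48,0]
    - [[-60.0,-47.2,1.9],48,0]
    - [[-60.0,-47.2,1.9],48,0]
    - [[-60.0,-47.2,1.9],48,0]
    - [[-60.0,-47.2,1.9],48,0]
    - [[-60.0,-47.2,1.9],48,0]
    - [[-60.0,-47.2,1.9],48,0]
    - [[-60.0,-47.2,1.9],48,0]
    - [[-60.0,-47.2,1.9],48,0]
    - [[-60.0,-47.2,1.9],48,0]
    - [[-60.0,-47.2,1.9],48,0]
    - [[-60.0,-47.2,1.9],48,0]

```text
time_s: 2.0
ee_pos: [0.6191, -0.0848, 0.1995]
orientation: [-1.854, -2.534, -0.002]
wrist_force: [0.1, -0.1, 0.7]
opening: 0.0002
```

Run:
```python
from h import *
from cell import bot
s=bot.read_state(); print(s)
d=bot.get_image("wrist"); cv2.imwrite("pics/w1.png",d["image"]); np.savez("w1.npz",**d)
m=(d["image"].max(2)<45).astype(np.uint8)
k,l,st,ce=cv2.connectedComponentsWithStats(m)
for i in range(1,k):
  if st[i,4]>60: print(ce[i].round(1),st[i],ray(d,*ce[i],.064).round(4),dep(d,*ce[i]).round(3))
go(s,[.62,-.089,.075],17)
```

```text
{'time_s': 2.0, 'qpos': array([-0.04911153,  0.6028722 ,  0.25641301,  1.53188597, -0.17099061,
        1.03015256,  0.5597986 ]), 'qd': array([-0.00570235, -0.00301699,  0.00484179, -0.0031071 ,  0.00341613,
       -0.00185895,  0.00145377]), 'joint_torque': array([ 7.75644779e-01, -4.35897946e+01,  3.32986347e+00, -1.56617904e+01,
       -9.60796955e-03,  4.79164766e-02, -2.29317564e-03]), 'ee_pos': array([ 0.61911815, -0.08482481,  0.1994849 ]), 'orientation': array([-1.85391436e+00, -2.53356520e+00, -1.98943714e-03]), 'wrist_force': array([ 0.12652898, -0.07213005,  0.7094973 ]), 'ft_torque': array([-0.04722614,  0.0245493 ,  0.01630759]), 'opening': 0.00024548359252918393}
[148.7   4.4] [131   0  34  12 287] [0.4639 0.0517 0.064 ] [0.465 0.051 0.066]
[406.7   4.3] [397   0  23  10 155] [0.7014 0.1271 0.064 ] [0.719 0.151 0.013]
[187.7  35.7] [175  22  26  28 472] [0.5062 0.0366 0.064 ] [0.498 0.041 0.038]
[255.5 167. ] [ 240  141   32   54 1665] [ 0.6104 -0.0691  0.064 ] [ 0.61  -0.069  0.065]
[256.  209.3] [247 205  19  10 165] [ 0.6259 -0.1168  0.064 ] [ 0.629 -0.126  0.036]
[257.3 245.2] [254 220   7  53 194] [ 0.6414 -0.1604  0.064 ] [ 0.615 -0.077  0.235]
[201.  261.1] [ 139  244  113   38 3221] [ 0.5816 -0.2021  0.064 ] [ 0.592 -0.055  0.3  ]
[317.5 286.4] [ 263  244  117   83 8098] [ 0.7317 -0.192   0.064 ] [ 0.622 -0.048  0.308]
[186.  307.7] [  85  281  168   52 6039] [ 0.58   -0.2739  0.064 ] [ 0.593 -0.063  0.309]
[ 26.8 298.9] [  0 297  61   4 132] [ 0.3809 -0.3234  0.064 ] [ 0.55  -0.079  0.302]
[431.2 298.6] [381 297 100   3 154] [ 0.8776 -0.1645  0.064 ] [ 0.656 -0.046  0.301]
[496.9 299.1] [482 298  30   3  74] [ 0.9583 -0.1394  0.064 ] [ 0.673 -0.041  0.301]
[257.  367.7] [    0   331   512    53 16046] [ 0.6981 -0.34    0.064 ] [ 0.611 -0.063  0.321]
shift cm [-0.46 -0.04 12.45] turn 0.6110266439500549
```

View pics/w1.png

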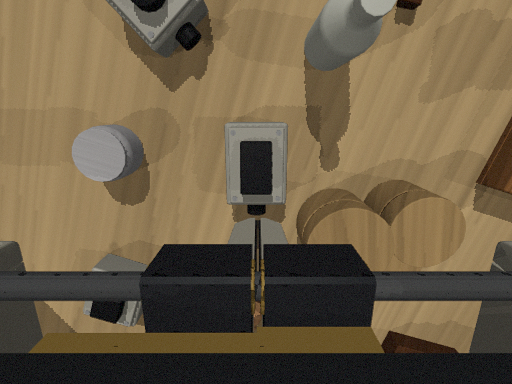

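The wrist view shows the rocker at px (255,167), aligned with the jaws. Its centre is about (0.611, -0.069), with the gland below it at (256,209). I'll descend and press.

Call:
apply_moves:
  targets:
    - [[-0.4,0,5],0,0]
    - [[-0.4,0,9],0,0]
    - [[-0.4,0,12],0,0]
    - [[-0.4,0,12.7],0,0]
    - [[-0.4,0,13.1],0,0]
    - [[-0.4,0,13.4],0,0]
    - [[-0.4,0,13.7],0,0]
    - [[-0.4,0,13.9],0,0]
    - [[-0.4,0,14.0],0,0]
    - [[-0.4,0,14.0],0,0]

```text
time_s: 3.05
ee_pos: [0.6222, -0.0929, 0.0607]
orientation: [1.859, 2.528, 0.002]
wrist_force: [0.5, -1.9, 4.3]
opening: 0.0001
```

Call:
apply_moves:
  targets:
    - [[0,0,0.2],0,0]
    - [[0,0,0.3],0,0]
    - [[0,0,0.4],0,0]
    - [[0,0,0.4],0,0]

```text
time_s: 3.45
ee_pos: [0.6224, -0.093, 0.0597]
orientation: [1.859, 2.528, 0.003]
wrist_force: [-4.0, -0.4, 20.4]
opening: 0.0006
```

Force rose to 20 N at z = 0.0597, so the rocker is at its stop. I'll lift and check.

Call:
apply_moves:
  targets:
    - [[0,0,-2],0,0]
    - [[0,0,-6],0,0]
    - [[0,0,-11],0,0]
    - [[0,0,-14],0,0]
    - [[0,0,-14],0,0]

```text
time_s: 3.95
ee_pos: [0.6238, -0.0925, 0.2006]
orientation: [1.855, 2.525, 0.008]
wrist_force: [0.7, -0.2, 0.3]
opening: 0.0004
```

Run:
```python
from h import *
from cell import bot
s=bot.read_state(); print(s["ee_pos"],s["wrist_force"])
d=bot.get_image("wrist"); cv2.imwrite("pics/w2.png",d["image"])
m=(d["image"].max(2)<45).astype(np.uint8)
k,l,st,ce=cv2.connectedComponentsWithStats(m)
for i in range(1,k):
  if 900<st[i,4]<2600 and ce[i][1]<230:
    print(ce[i],st[i])
    for f in np.linspace(.1,.9,6):
      v=st[i,1]+f*st[i,3]; print(dep(d,ce[i][0],v).round(4))
go(s,[.484,-.304,.2],90)
go(s,[.484,-.304,.2],0)
```

```text
[ 0.62380601 -0.09250884  0.20060648] [ 0.73850332 -0.2465958   0.27352433]
[252.29093199 157.60201511] [ 236  133   33   51 1588]
[ 0.6036 -0.0472  0.0716]
[ 0.6062 -0.0557  0.0691]
[ 0.6089 -0.0647  0.0657]
[ 0.6117 -0.0737  0.064 ]
[ 0.6145 -0.0829  0.0625]
[ 0.6175 -0.0927  0.0596]
shift cm [-16.   -19.66  -0.06] turn -72.61194801357186
shift cm [-16.   -19.66  -0.06] turn 17.38738281869908
```

The surface falls from 71.6 to 59.6 mm over 48 mm, about +0.25 rad, so the rocker is on. Next is the square key.

Call:
apply_moves:
  targets:
    - [[-16,-19.7,0],17,0]
    - [[-16,-19.7,0],17,0]
    - [[-16,-19.7,0],17,0]
    - [[-16,-19.7,0],17,0]
    - [[-16,-19.7,0],17,0]
    - [[-16,-19.7,0],17,0]
    - [[-16,-19.7,0],17,0]
    - [[-16,-19.7,0],17,0]
    - [[-16,-19.7,0],17,0]

```text
time_s: 4.9
ee_pos: [0.4818, -0.301, 0.1947]
orientation: [-2.208, -2.232, -0.001]
wrist_force: [0.1, 0.4, -0.2]
opening: 0.0005
```

Run:
```python
from h import *
from cell import bot
s=bot.read_state(); print(s["ee_pos"],s["qd"].round(3))
d=bot.get_image("wrist"); cv2.imwrite("pics/w3.png",d["image"])
m=(d["image"].max(2)<45).astype(np.uint8)
k,l,st,ce=cv2.connectedComponentsWithStats(m)
for i in range(1,k):
  if st[i,4]>300 and ce[i][1]<240: print(ce[i],st[i],ray(d,*ce[i],.066).round(4),dep(d,*ce[i]).round(4))
go(s,[.484,-.304,.07])
```

```text
[ 0.48180388 -0.30103125  0.19468608] [-0.005 -0.006  0.008 -0.005  0.002  0.001  0.001]
[395.67154812  19.08995816] [382   6  27  27 478] [ 0.6103 -0.1379  0.066 ] [ 0.6244 -0.1283  0.0341]
[257.39595376 186.30346821] [ 242  170   33   34 1038] [ 0.4801 -0.3046  0.066 ] [ 0.4801 -0.3043  0.0671]
shift cm [-0.32  0.23 12.47] turn None
```

View pics/w3.png

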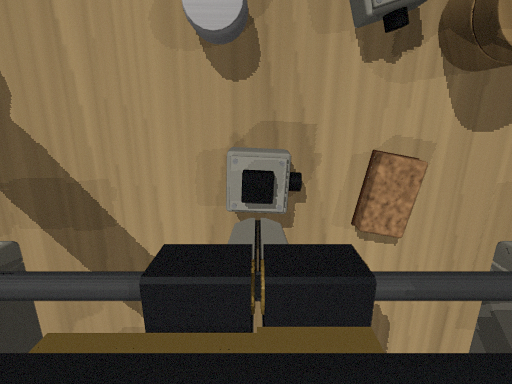

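The square key is at px (257,186), measured at (0.480, -0.304) with its top at 66–67 mm and still out. Pressing it now.

Call:
apply_moves:
  targets:
    - [[-0.3,0,5],0,0]
    - [[-0.3,0,9],0,0]
    - [[-0.3,0,11.8],0,0]
    - [[-0.3,0,12.6],0,0]
    - [[-0.3,0,13.0],0,0]
    - [[-0.3,0,13.3],0,0]
    - [[-0.3,0,13.6],0,0]
    - [[-0.3,0,13.8],0,0]
    - [[-0.3,0,13.8],0,0]

```text
time_s: 5.85
ee_pos: [0.4815, -0.3065, 0.0584]
orientation: [2.212, 2.228, 0.002]
wrist_force: [-0.4, 2.1, 3.1]
opening: 0.0003
```

Call:
apply_moves:
  targets:
    - [[0,0,0.2],0,0]
    - [[0,0,0.3],0,0]
    - [[0,0,0.3],0,0]

```text
time_s: 6.15
ee_pos: [0.4816, -0.3066, 0.0582]
orientation: [2.213, 2.227, 0.004]
wrist_force: [-3.7, 6.3, 20.8]
opening: 0.0004
```

The key stopped hard at z = 0.0582, so it is home. I'll lift and check.

Call:
apply_moves:
  targets:
    - [[0,0,-2],0,0]
    - [[0,0,-6],0,0]
    - [[0,0,-11],0,0]
    - [[0,0,-14],0,0]
    - [[0,0,-14],0,0]

```text
time_s: 6.65
ee_pos: [0.4833, -0.3099, 0.2]
orientation: [2.206, 2.219, 0.003]
wrist_force: [0.2, -0.6, 0.0]
opening: 0.0005
```

Run:
```python
from h import *
from cell import bot
s=bot.read_state(); print(s["ee_pos"],s["wrist_force"])
d=bot.get_image("wrist"); cv2.imwrite("pics/w4.png",d["image"])
m=(d["image"].max(2)<45).astype(np.uint8)
k,l,st,ce=cv2.connectedComponentsWithStats(m)
for i in range(1,k):
  if st[i,4]>300 and ce[i][1]<230: print(ce[i],st[i],dep(d,*ce[i]).round(4))
go(s,[.459,.067,.2],0)
d=bot.get_image("top");print(dep(d,380.7,228.2))
```

```text
[ 0.48327363 -0.30986459  0.20003485] [ 0.15615585 -0.6474043   0.04425992]
[390.17264574   9.66367713] [378   0  26  23 446] [ 0.6232 -0.1295  0.0355]
[254.70670996 175.44588745] [240 160  31  32 924] [ 0.4799 -0.3051  0.0595]
shift cm [37.7  -2.21 -0.32] turn 0.3247273648951108
[ 0.48238087 -0.30689092  0.05714331]
```

The key top is now at 57–59 mm, so it is home. Next I'll move to the round key.

Call:
apply_moves:
  targets:
    - [[37.7,-2.2,-0.3],0,0]
    - [[37.7,-2.2,-0.3],0,0]
    - [[37.7,-2.2,-0.3],0,0]
    - [[37.7,-2.2,-0.3],0,0]
    - [[37.7,-2.2,-0.3],0,0]
    - [[37.7,-2.2,-0.3],0,0]
    - [[37.7,-2.2,-0.3],0,0]
    - [[37.7,-2.2,-0.3],0,0]
    - [[37.7,-2.2,-0.3],0,0]
    - [[37.7,-2.2,-0.3],0,0]
    - [[37.7,-2.2,-0.3],0,0]
    - [[37.7,-2.2,-0.3],0,0]

```text
time_s: 7.95
ee_pos: [0.456, 0.0684, 0.1973]
orientation: [2.218, 2.225, -0.002]
wrist_force: [0.7, 0.3, -0.9]
opening: 0.0003
```

Run:
```python
from h import *
from cell import bot
s=bot.read_state(); print(s["ee_pos"],s["qd"].round(3),s["qpos"].round(2))
d=bot.get_image("wrist"); cv2.imwrite("pics/w5.png",d["image"])
m=(d["image"].max(2)<45).astype(np.uint8)
k,l,st,ce=cv2.connectedComponentsWithStats(m)
for i in range(1,k):
  if st[i,4]>300 and ce[i][1]<240: print(ce[i],st[i],ray(d,*ce[i],.066).round(4),dep(d,*ce[i]).round(4))
go(s,[.459,.067,.07])
```

```text
[0.45604809 0.06836264 0.1972663 ] [-0.001 -0.004 -0.007 -0.004 -0.001  0.001 -0.002] [-0.44  0.37  0.34  1.98 -0.16  0.82 -0.01]
[394.71776156  16.29683698] [ 362    0   66   40 2055] [0.5856 0.2332 0.066 ] [0.5787 0.2284 0.0817]
[469.07797682  57.12434141] [461   6  19 102 949] [0.6644 0.1975 0.066 ] [0.7043 0.2078 0.0094]
[258.02816901 183.24455826] [243 167  32  33 781] [0.455  0.0673 0.066 ] [0.455  0.0672 0.0659]
shift cm [-0.12  0.3  12.73] turn None
```

View pics/w5.png

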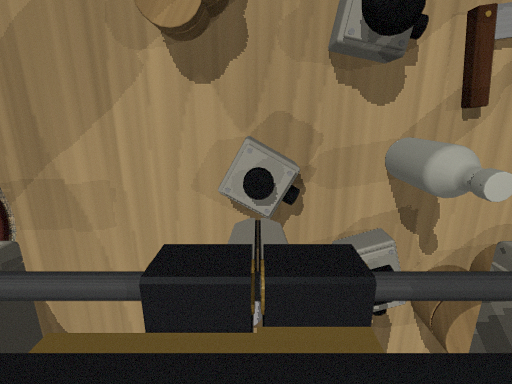

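The round key is at px (258,183), measured at (0.455–0.460, 0.067) with its top at 66 mm. The gripper body clears the bottle by about 7 cm. Pressing it now.

Call:
apply_moves:
  targets:
    - [[-0.1,0.1,5],0,0]
    - [[-0.1,0.1,9],0,0]
    - [[-0.1,0.1,12],0,0]
    - [[-0.1,0.1,12.8],0,0]
    - [[-0.1,0.1,13.2],0,0]
    - [[-0.1,0.1,13.5],0,0]
    - [[-0.1,0.1,13.8],0,0]
    - [[-0.1,0.1,14.0],0,0]
    - [[-0.1,0.1,14.0],0,0]

```text
time_s: 8.9
ee_pos: [0.4576, 0.069, 0.0583]
orientation: [2.214, 2.228, 0.002]
wrist_force: [-1.8, -2.5, 3.8]
opening: 0.0004
```

Call:
apply_moves:
  targets:
    - [[0,0,0.2],0,0]
    - [[0,0,0.3],0,0]
    - [[0,0,0.3],0,0]

```text
time_s: 9.2
ee_pos: [0.4577, 0.0691, 0.058]
orientation: [2.215, 2.228, 0.004]
wrist_force: [-5.9, -1.4, 30.2]
opening: 0.0005
```

Call:
apply_moves:
  targets:
    - [[0,0,-2],0,0]
    - [[0,0,-6],0,0]
    - [[0,0,-11],0,0]
    - [[0,0,-15],0,0]
    - [[0,0,-15],0,0]
    - [[0,0,-15],0,0]

```text
time_s: 9.8
ee_pos: [0.4581, 0.0701, 0.2056]
orientation: [2.212, 2.229, 0.006]
wrist_force: [-0.7, 0.5, -0.2]
opening: 0.0006
```

Run:
```python
from h import *
from cell import bot
s=bot.read_state(); print(s["ee_pos"],s["wrist_force"])
for n in("wrist","top","scene"):
  d=bot.get_image(n); cv2.imwrite(f"pics/{n}6.png",d["image"])
  m=(d["image"].max(2)<45).astype(np.uint8)
  k,l,st,ce=cv2.connectedComponentsWithStats(m)
  for i in range(1,k):
    if 60<st[i,4]<1600 and ce[i][1]<240:
      p=dep(d,*ce[i]); 
      if .4<p[0]<.7 and abs(p[1])<.35: print(n,ce[i].round(1),st[i,4],p.round(4))
  if n!="wrist":
    o=np.load(n+"0.npz")["image"]; cv2.imwrite(f"pics/d{n}.png",np.hstack([d["image"],o])[:, :] if 0 else cv2.absdiff(d["image"],o)*2)
```

```text
[0.45805613 0.07013771 0.20564913] [-0.65115374  0.51027874 -0.22924981]
wrist [255.8 182.2] 669 [0.455  0.0666 0.0583]
wrist [287.6 194.8] 188 [0.496  0.0448 0.0365]
top [291.6 180.5] 215 [ 0.6123 -0.0699  0.0645]
top [173.6 192.6] 313 [0.5822 0.2431 0.0847]
top [232.3 210.5] 205 [0.5293 0.0789 0.332 ]
top [380.5 228.1] 132 [ 0.4827 -0.3069  0.0553]
scene [283.9  16.8] 1529 [0.4838 0.0957 0.4654]
scene [270.8  71. ] 1168 [0.4769 0.0699 0.3282]
scene [140.6 132.1] 88 [ 0.4869 -0.302   0.0607]
scene [135.  149.8] 63 [ 0.5335 -0.3022  0.0348]
scene [269.1 151.5] 77 [0.4585 0.0659 0.0572]
scene [257.3 166.9] 65 [0.5001 0.0448 0.0323]
scene [202.  181.3] 232 [ 0.6155 -0.068   0.0635]
scene [326.8 196.5] 321 [0.5944 0.2459 0.0833]
scene [318.2 220.2] 86 [0.6326 0.2373 0.0346]
```

View pics/dscene.png

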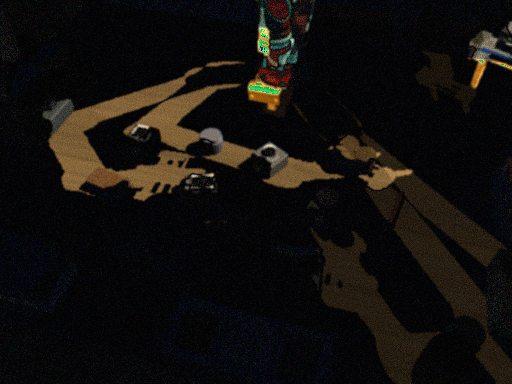

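View pics/scene6.png

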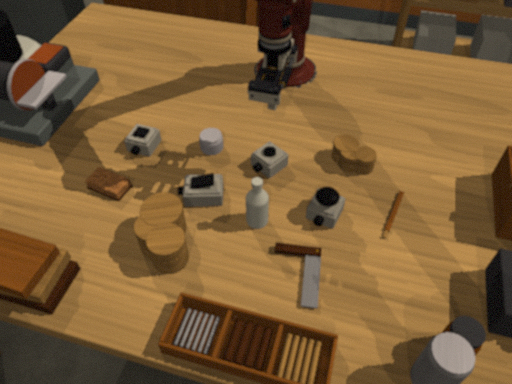

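The scene image shows the keys at px (141,132) and (269,151) both down and the rocker at (202,181) tilted on. The only other differences from the first image are shadows and the arm. Handing in.

```bash
python3 -c "
from cell import bot
print(bot.sign_off())"
```

```text
the job is handed in; nothing more can be done
None
```

I switched on the mains rocker, then pushed the square key home, then the round key, using closed fingertips each time. I handed the job in at about 10 s of robot time; sign-off reports no verdict.

- **Rocker:** it met its stop at about 20 N. Afterwards its top sloped by about 0.25 rad, which is on. I checked this before touching the square key.
- **Square key:** it stopped at 58.2 mm with about 21 N on the wrist. Before I touched the round key, the wrist and top cameras put its top at 59.5 and 57.1 mm (58 mm is home). In the final pictures the two fixed cameras read 55.3 and 60.7 mm, so single-pixel depth is only good to about 3 mm. I rely on the hard stop.
- **Round key:** it stopped at 58.0 mm with about 30 N on the wrist. The final readings were 58.3 and 57.2 mm.
- **Stop plunger and loose things:** the plunger was never approached and still reads about 84 mm. I checked the loose things by eye, comparing first and last images from the scene camera. Only shadows, the arm and the switches had changed.
- **End state:** the arm was left about 14 cm above the round key, touching nothing.

Position estimates differed by up to about 5 mm between cameras, and the fingertips landed about 4 mm further out on the rocker than planned. Neither affected the presses.

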